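Load one sample tray into the collection station and lock it

TASK

Take only the top blue tray from the nested stack, leaving the other two where they are, and fit it in the white collection station: hook one end under the grey lip with the other end raised, then lower that end so the tray lies flat on its ledges. Then slide the orange catch fully home over the raised end's flange to lock it, without disturbing the bottles, beaker or black valve block.

Things in the scene. Friction and masses are not known exactly. Their poses are not given: they have to be found in the camera images.
- top_tray: blue open tray, top of the nested stack, about 45 g, 120 x 68 x 26 mm. Origin: centre of its floor's underside; x along its length, y across, z up; a half turn about z makes no difference. Flat rim flange 4 mm thick (z 22 to 26 mm), outline 120 x 68 mm, sticking out 13 mm at the ends, 5.5 mm at the sides. Walls taper to a floor 76 x 38 mm. Can be gripped across the 68 mm, at mid length
- second_tray: the same tray, nested under the top one, 12 mm lower; must stay. Its flange, of the same outline, starts 8 mm below the underside of the top tray's flange: fingertips reaching more than 12 mm below the top tray's flange top seize this one too. Side play between nested trays 2 mm: lift straight up 20 mm or more before moving aside
- third_tray: the same tray, at the bottom of the stack, 24 mm below the top one, standing on the stand; must stay
- tray_end_a (a point): on the top tray: middle of its +x end edge, at half the flange's thickness (60, 0, 24 mm in the tray's frame)
- tray_end_b (a point): on the top tray: middle of its -x end edge (-60, 0, 24 mm)
- stack_stand: fixed white block 90 x 50 mm under the stack; its height differs from run to run. Origin: centre of its top face
- bench_mat: fixed grey mat 280 x 220 x 3 mm under the stand, the green bottle and the beaker. Origin: centre of its underside
- lip (a point): on the station: middle of the lip's free edge, at its underside (-53.5, 0, 71 mm in the station's frame). The grey lip is 73 mm wide, 4 mm thick (top z 75 mm) and reaches 9 mm over the -x ledge from a wall at x -62.5 mm: a 9 mm gap for the 4 mm flange. Block behind it is 75 mm high. Tilt the tray about 15 degrees, -x end low, slide that end under the lip, then lower the +x end
- far_step (a point): on the station: middle of the top edge of the step behind the +x ledge (62.5, 0, 67 mm); being 5 mm above the ledge it stops the tray from sliding in flat. Tray play when seated: 2.5 mm to each end (wall and step) and 2.5 mm to each side, between grey cheeks 6 mm high that stand at the ledges only (x beyond 51 mm either way)
- station: fixed white station, x -92 to 122 mm, 92 mm wide. Origin: on the table under the middle of the tray's place; x runs from the lip (at -x, towards the robot) to the catch (+x), z up. The tray's end flanges rest on ledges at z 62 mm, x -62.5 to -51 and 51 to 62.5 mm. Between them it is open, also at both sides (floor at z 34 mm), so fingers can reach past the tray's long sides
- seat (a point): on the station: centre of the tray's place at ledge height (0, 0, 62 mm in the station's frame). Seated, the tray's origin is 22 mm below it
- catch (a joint): orange sliding catch on the station's +x block: 0 = fully open, 0.016 m = fully home; slides along the station's -x, towards the lip, to a hard stop and stays where left; friction 1.5 N. Plate 46 x 38 x 5 mm, underside at z 68 mm (2 mm above the seated flange); tip at x 67 mm when open, 51 mm when home, over the flange
- catch_tab (a point): middle of the top of the catch's upright tab (6 mm thick along x, 28 mm wide along y, 24 mm tall above the plate); at station x 98 mm when open, 82 mm when home, y 0, z 97 mm. Push its +x face; the plate runs on 15 mm behind the tab
- green_bottle: loose green bottle with blue cap, 60 mm diameter, 150 mm high, on the mat; leave alone. Origin: centre of its base
- beaker: loose white plastic beaker, 52 mm across, 60 mm high, on the mat; leave alone. Origin: centre of its base
- amber_bottle: loose amber bottle with white cap, 56 mm diameter, 130 mm high, beside the station; leave alone. Origin: centre of its base
- valve_block: loose black block 70 x 45 x 40 mm beside the station; leave alone. Origin: centre of its base
There are look-alikes about, which are no part of the job. What is shaped like the top_tray but red is not meant. Of the things that look like the station, take the one that is nearest to the robot's base at the start.

How it is judged (in metres and radians):
On the way, in this order (a step that is already met when the one before it is completed fails the run):
1. the top tray is lifted clear of the stack, alone (distance between top_tray and second_tray above 0.05 m and distance of second_tray from where it was at the start of the episode below 0.015 m), for 0.2 s.
2. one end of the tray is under the lip while the other end is still raised (angle between top_tray's own z axis and vertical above 0.06 rad and ((x of tray_end_a in the frame of station between -0.064 and -0.0545 m and z of tray_end_a in the frame of station between 0.061 and 0.071 m) or (x of tray_end_b in the frame of station between -0.064 and -0.0545 m and z of tray_end_b in the frame of station between 0.061 and 0.071 m))), for 0.1 s.
3. the tray lies flat on both ledges with the catch still open (angle between top_tray's own z axis and vertical below 0.035 rad and z of top_tray in the frame of station below 0.0425 m and horizontal distance between top_tray and seat below 0.006 m and value of joint catch below 0.008 m), for 0.1 s.
4. the catch is fully home (value of joint catch above 0.0135 m), for 0.1 s.
At the end, for the whole second after the job is handed in: The top tray lies flat (within 2 degrees) on both ledges of the station, within 6 mm of its place and 2.5 mm of its seated height, at rest, with the catch within 2.5 mm of fully home over its flange; the other two trays are within 15 mm of where they were (angle between top_tray's own z axis and vertical below 0.035 rad and horizontal distance between top_tray and seat below 0.006 m and z of top_tray in the frame of station between 0.0375 and 0.0425 m and angle between the x axis of top_tray and the x axis of station, either way round below 0.12 rad and value of joint catch above 0.0135 m and linear speed of top_tray below 0.02 m/s and distance of each of second_tray, third_tray from where it was at the start of the episode below 0.015 m); the robot touches nothing.
It fails at once if the second or third tray is dragged along (moved more than 15 mm) (distance of any of second_tray, third_tray from where it was at the start of the episode above 0.015 m).
It fails at once if a bystander is pushed more than 25 mm or tipped (distance of any of green_bottle, beaker, amber_bottle, valve_block from where it was at the start of the episode above 0.025 m or angle between any of green_bottle, beaker, amber_bottle's own z axis and vertical above 0.5 rad).
It also fails if it takes over 54 s, if anything falls off the work surface, if the arm or the gripper's body presses on something with over 40 N, if the wrist force passes 120 N, or if a joint passes its speed limit or range.

ROBOT

A 6-joint arm with a two-finger parallel gripper is mounted at the origin on the work surface. World frame = base frame: x ahead of the robot, y to its left, z up, the work surface at z = 0. Lengths are in m, angles in degrees, forces in N, time in s.
With the tool pointing down it reaches from about 0.425 to 0.95 m from the base axis. Payload 3.5 kg.
Tool frame: the origin (TCP) lies at the very end of the fingers, on their centre line; the grasp point (between the pads) lies 19 mm behind it (bot.tcp_to_grasp is the distance from the TCP to the grasp point, in m); z points along the fingers, y is the line along which they close (so a half turn about z gives the same grasp; the last joint's range is limited). The gripper opens to 85 mm and grips with 20 to 120 N. Pads are 22 mm wide; open, the fingers measure 114 mm over their backs; the gripper's body (76 mm by 85 mm) begins 54 mm behind the grasp point. The pads swing forward as they close: fully open they stand 13 mm farther back than shut.
Start: joints at [55.691, 16.404, 90.338, -0, 73.258, -8.594], TCP at [0.293, 0.608, 0.196] pointing down, gripper open.
Joint ranges: [-158.93, 158.93], [-51.34, 127.21], [12.03, 142.37], [-87.48, 267.48], [13.55, 161.25], [-162.69, 162.69]. Speed limits (degrees/s): [159.86, 159.86, 180, 180, 180, 180].

INTERFACE

Orientations are given as a 3x3 rotation matrix whose columns are the frame's x, y, z axes.
In Python, from workcell import bot gives the robot as it stands. The module is installed in compiled form; this text tells all that it offers.
- The arm moves only by the tool move_arm, never from a script. Its argument "commands" is a list of rows, each a list of 3 entries, a list of its own where there are three numbers: the shift along the tool's x, y, z in m, then the turn about the tool's z in degrees, then the finger opening in m, from 0 to 0.0854. In form: [[[dx, dy, dz], spin, jaw], ...]. A call has 1 to 5 rows; each row is the pose to reach, as a shift and turn from the pose commanded when the call began, along the tool's axes at that moment; what a row does not reach only later rows make up. A row lasts 1/10 s, in which the tool goes at most 50 mm and 8.59 degrees, less where a joint would pass 70% of its speed; a pose out of reach is approached as far as the arm can. A call with a gripper value outside its range is refused whole. The fingers move at their own pace and stop on an object; "squeeze" is the grip in N (left out, the last holds). Time passes only in rows, so rows that repeat a pose let the fingers close. It gives the time, the measured TCP pose, the force, the opening and the grip force at its end, in the units of the state.
- bot.state(): the state, without advancing time (a new reading comes with each control period).
- bot.camera(name): name is "scene" or "top" or "wrist"; returns the picture (420x560x3 uint8, red, green, blue); there is no depth.
- bot.camera_info(name): a dict with "camera_matrix" (3x3 intrinsics, pixels), "extrinsics" (4x4, takes a point from world to camera coordinates). Camera axes: x right, y down, z forward; pixel columns grow to the right and rows downward; lengths in m; the calibration is good to about 2 mm. A picture is of the moment at which its call begins: read the wrist's pose just before it. camera_info takes no time and is no camera call; for the wrist camera it gives the pose at the moment of the call.
- bot.job_done(): hands the job in; it is judged then, once.
Trained networks look in the newest picture that a camera, given by its name, has taken for a name from the list of things; names that differ only in an ending like _2 or _b are one class to them, and where a whole thing is asked for, a point or a joint stands for the part that bears it (a point fixed in the world has none). Each returns a list of dicts, best first, with "conf" (0 to 1); they miss things now and then, are a little off and sometimes report something else, mostly with a low value. They report only what shows in the picture. A call takes as long as a camera call. They do not tell look-alikes from the thing itself.
- bot.silhouettes(name, camera): "region" (420x560 bool, what is visible of it).
- bot.landmark_of(name, camera): "at" ([x, y, z] in m, in the coordinates of the camera as it stood for that picture, good to about 4 mm: a listed point, or the origin of a listed thing).
The state is a dict: "time": time; "joint_pos": joint angles; "qd": joint speeds; "joint_efforts": joint torques, N m; "ee_pos": TCP position; "eef_rot": TCP orientation; "ft_force": force on the tool from outside, world axes, zero at the start; "torque": the same for the moment, N m; "gripper_width": finger opening in m; "finger_force": force on a finger pad.
Only numpy, scipy, OpenCV 4.12 (cv2) and the standard library are available. Lean on these libraries where they do the work, as an engineer would, in place of code of your own. Each camera call takes 0.05 s, during which the arm holds its last target. There are 200 camera calls.

## Working session

There is one attempt and no reset: what is moved stays moved. The work goes in short steps, Python scripts to look and compute and a tool call to move; the robot and the scene stay as the last step left them, time stands still between calls to the robot, and variables do not carry over. Pictures are saved under pics/ and viewed, at most 10 in all, crops included, and the job is handed in when it is done.

Besides the shell and the picture viewer there is one more tool, called as name(argument=value, ...) on one line, values as JSON. move_arm: Moves the arm, as the interface text tells. Its arguments: {"type":"object","properties":{"commands":{"type":"array"},"squeeze":{"type":"number"}},"required":["commands"]}

```bash
mkdir -p pics; cat > h.py <<'E'
import numpy as np, cv2
from workcell import bot
def toworld(cam,p):
    E=np.array(bot.camera_info(cam)["extrinsics"]); return E[:3,:3].T@(np.array(p)-E[:3,3])
def proj(cam,P):
    i=bot.camera_info(cam);E=np.array(i["extrinsics"]);q=E[:3,:3]@np.array(P)+E[:3,3];u=np.array(i["camera_matrix"])@q;return u[:2]/u[2]
def save(cam,n):
    im=np.array(bot.camera(cam)); cv2.imwrite(f"pics/{n}.png",im[:,:,::-1]); return im
def lm(cam,names):
    for n in names:
        for d in bot.landmark_of(n,cam)[:4]:
            w=toworld(cam,d["at"]); print(cam,n,round(d["conf"],2),w.round(4),proj(cam,w).round(0))
E
python3 - <<'E'
from h import *
np.set_printoptions(suppress=True)
for c in ["scene","top"]:
    save(c,c+"0"); lm(c,["top_tray","tray_end_a","station","lip","far_step","seat","catch_tab","stack_stand","green_bottle","beaker","amber_bottle","valve_block"])
a=cv2.imread("pics/scene0.png");
print(bot.state()); 
E
```

```text
scene top_tray 0.93 [0.2437 0.3348 0.0009] [299. 137.]
scene top_tray 0.55 [0.4871 0.2531 0.0625] [346. 162.]
scene top_tray 0.31 [ 0.3417 -0.139  -0.0022] [185. 223.]
scene tray_end_a 0.97 [0.2592 0.2725 0.0247] [288. 139.]
scene tray_end_a 0.77 [0.2284 0.3931 0.0209] [310. 123.]
scene tray_end_a 0.55 [0.4235 0.2697 0.0899] [332. 141.]
scene station 0.72 [ 0.7693 -0.2265  0.0005] [286. 353.]
scene station 0.64 [ 0.476  -0.2212 -0.0004] [190. 268.]
scene lip 0.98 [ 0.426  -0.2439  0.066 ] [164. 238.]
scene lip 0.62 [ 0.7094 -0.2318  0.073 ] [260. 308.]
scene far_step 0.98 [ 0.5312 -0.2048  0.0672] [211. 254.]
scene far_step 0.84 [ 0.8284 -0.2209  0.0684] [314. 346.]
scene seat 0.97 [ 0.4799 -0.2254  0.0634] [187. 247.]
scene seat 0.7 [ 0.7635 -0.2287  0.0629] [283. 328.]
scene catch_tab 0.84 [ 0.8632 -0.219   0.0995] [331. 346.]
scene catch_tab 0.63 [ 0.5723 -0.1935  0.0963] [227. 250.]
scene stack_stand 0.79 [0.4833 0.257  0.0414] [345. 168.]
scene green_bottle 0.67 [0.6144 0.2167 0.0049] [374. 209.]
scene beaker 0.79 [0.584  0.1449 0.0009] [345. 218.]
scene beaker 0.6 [ 0.478  -0.2
[... 1503 characters left out ...]
 array([55.69276887, 16.40299364, 90.33682148,  0.00022864, 73.256098  ,
       -8.59293468]), 'qd': array([ 0.01556909, -0.03072328, -0.01494394,  0.04718364, -0.00779671,
        0.01665617]), 'joint_efforts': array([  0.00002808, -40.59657454, -29.29309845,  -0.0001894 ,
         0.00064266,  -0.00000529]), 'ee_pos': array([0.29283412, 0.60818239, 0.19604762]), 'eef_rot': array([[-0.90096829,  0.43388494,  0.00003705],
       [ 0.43388494,  0.90096829,  0.00006107],
       [-0.00000688,  0.0000711 , -1.        ]]), 'ft_force': array([-0.96908619,  0.48312185, -0.33206939]), 'torque': array([-0.02034527,  0.00844036,  0.01983255]), 'finger_force': 0.0, 'gripper_width': 0.08533733767075777}
```

View pics/scene0.png

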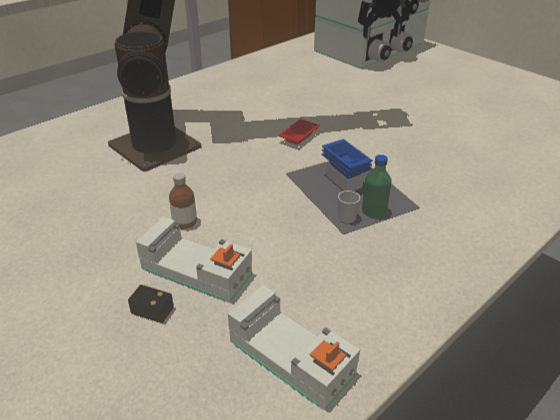

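View pics/top0.png

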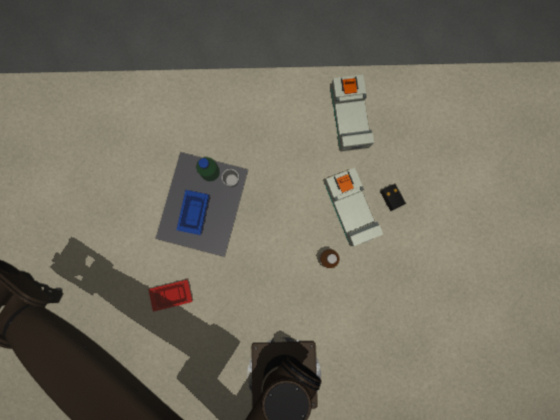

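The scene picture shows the blue stack at (346,158), the decoy red tray at (299,132), the near station at (190,260) and the far look-alike at (290,345). In the top picture the stack is at (194,212), the near station at (352,207), the amber bottle at (329,258) and the valve block at (393,197). I'll move above the stack and measure again with the wrist camera.

move_arm(commands=[[[-0.324,-0.238,-0.024],-11.3,0.085],[[-0.324,-0.238,-0.024],-11.3,0.085],[[-0.324,-0.238,-0.024],-11.3,0.085],[[-0.324,-0.238,-0.024],-11.3,0.085],[[-0.324,-0.238,-0.024],-11.3,0.085]])

```text
time: 1.8
ee_pos: [0.4105, 0.3861, 0.2113]
eef_rot: [[-0.969, 0.248, 0.001], [0.248, 0.969, 0.0], [-0.001, 0.0, -1.0]]
ft_force: [0.8, 0.1, -1.1]
gripper_width: 0.085
finger_force: 0.0
```

```bash
cat >> h.py <<'E'
np.set_printoptions(suppress=True)
def go(p,yaw=None):
    "print tool-frame shift/spin to world TCP p with tool y at world yaw (deg, mod 180)"
    s=bot.state();R=np.array(s["eef_rot"]);d=R.T@(np.array(p)-s["ee_pos"])
    y=np.degrees(np.arctan2(R[1,1],R[0,1])); sp=0 if yaw is None else -((yaw-y+90)%180-90)
    print("t",round(s["time"],2),"at",s["ee_pos"].round(4),"yaw",y.round(2),"q6",s["joint_pos"][5].round(1),"w",round(s["gripper_width"],4),"F",s["ft_force"].round(1),"\n -> shift",d.round(4),"spin",np.round(sp,2))
E
python3 -c "
from h import *
go([.482,.253,.22],75.6)"
```

```text
t 1.8 at [0.4105 0.3861 0.2113] yaw 75.62 q6 -42.7 w 0.085 F [ 0.8  0.1 -1.1] 
 -> shift [-0.1023 -0.1112 -0.0087] spin 0.02
```

move_arm(commands=[[[-0.102,-0.111,-0.009],0,0.085],[[-0.102,-0.111,-0.009],0,0.085],[[-0.102,-0.111,-0.009],0,0.085],[[-0.102,-0.111,-0.009],0,0.085],[[-0.102,-0.111,-0.009],0,0.085]])

```text
time: 2.3
ee_pos: [0.4817, 0.2539, 0.2202]
eef_rot: [[-0.968, 0.252, 0.0], [0.252, 0.968, 0.001], [-0.0, 0.001, -1.0]]
ft_force: [-1.3, 0.4, -0.2]
gripper_width: 0.0848
finger_force: 0.0
```

```bash
python3 -c "
from h import *
go([.482,.253,.22],75.6)
save('wrist','w1')
lm('wrist',['top_tray','tray_end_a','stack_stand'])
s=bot.silhouettes('top_tray','wrist')
for d in s[:3]:
    m=d['region'].astype('uint8'); c=max(cv2.findContours(m,0,2)[0],key=cv2.contourArea); print(d['conf'],m.sum(),cv2.boxPoints(cv2.minAreaRect(c)).round(1).tolist())
print(bot.camera_info('wrist'))
"
```

```text
t 2.3 at [0.4817 0.2539 0.2202] yaw 75.42 q6 -58.3 w 0.0848 F [-1.3  0.4 -0.2] 
 -> shift [-0.0006 -0.0008  0.0002] spin -0.18
wrist top_tray 0.85 [0.4862 0.2536 0.0657] [280. 187.]
wrist tray_end_a 0.9 [0.427  0.27   0.0895] [281. 131.]
wrist tray_end_a 0.81 [0.5408 0.2382 0.0879] [278. 244.]
0.66 7910 [[243.60000610351562, 127.30000305175781], [314.0, 126.4000015258789], [315.5, 243.5], [245.10000610351562, 244.39999389648438]]
{'camera_matrix': array([[316.92938158,   0.        , 278.99656119],
       [  0.        , 316.92938158, 207.97596931],
       [  0.        ,   0.        ,   1.        ]]), 'extrinsics': array([[ 0.24637396,  0.96917483, -0.00011502, -0.36536132],
       [ 0.92139952, -0.2341922 ,  0.31012408, -0.43139209],
       [ 0.30053752, -0.07651248, -0.95069608,  0.27900831],
       [ 0.        ,  0.        ,  0.        ,  1.        ]])}
```

View pics/w1.png

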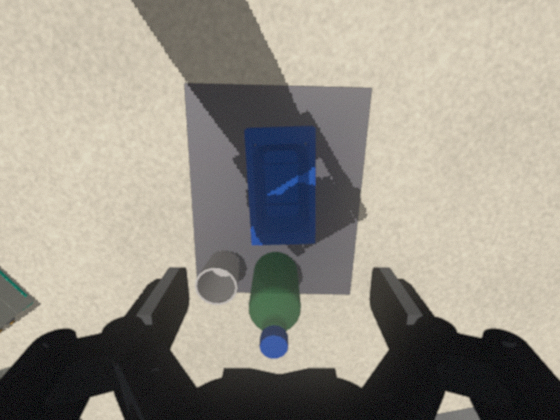

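The wrist picture shows the blue tray at columns 245–315 and rows 127–244, with its long axis vertical. The green bottle (275,290) and beaker (217,285) are clear of the fingers. Next I'll fit the rim with PnP.

```bash
python3 - <<'E'
from h import *
s=bot.silhouettes('top_tray','wrist')[0]['region'].astype('uint8')
c=max(cv2.findContours(s,0,2)[0],key=cv2.contourArea)
q=cv2.approxPolyDP(c,8,True)[:,0].astype(float);print(q.tolist())
from scipy.optimize import least_squares
mr=cv2.boxPoints(cv2.minAreaRect(c)).astype(float)
if len(q)!=4:q=mr
i=bot.camera_info('wrist');K=np.array(i['camera_matrix']);E=np.array(i['extrinsics'])
# order corners by nearest predicted
def pred(p):
    c,sn=np.cos(p[3]),np.sin(p[3]);P=np.array([[p[0]+c*a-sn*b,p[1]+sn*a+c*b,p[2]] for a,b in [(.06,.034),(.06,-.034),(-.06,-.034),(-.06,.034)]])
    u=(K@(E[:3,:3]@P.T+E[:3,3:]));return (u[:2]/u[2]).T
p0=[.482,.2535,.09,np.radians(-14.5)]
a=pred(p0);q=np.array([q[np.argmin(((q-x)**2).sum(1))] for x in a])
for fx in (None,.089,.091):
    f=(lambda p:(pred(p)-q).ravel()) if fx is None else (lambda p:(pred([p[0],p[1],fx,p[3]])-q).ravel())
    r=least_squares(f,p0,x_scale=[.1,.1,.1,1]);print(r.x.round(4),np.degrees(r.x[3]),r.cost)
E
```

```text
[[245.0, 129.0], [251.0, 243.0], [314.0, 242.0], [314.0, 128.0]]
[ 0.4838  0.2561  0.0836 -0.2243] -12.85025032949717 0.7265312493326038
[ 0.4827  0.2564  0.09   -0.2243] -12.850241448364365 3.2843654245090423
[ 0.4823  0.2565  0.0899 -0.2243] -12.850175787180916 5.602828583174929
```

move_arm(commands=[[[-0.001,0.0005,0.05],0,0.085],[[-0.001,0.0005,0.1],0,0.085],[[-0.001,0.0005,0.12],0,0.085],[[-0.001,0.0005,0.137],0,0.085],[[-0.001,0.0005,0.137],0,0.085]], squeeze=20)

```text
time: 3.1
ee_pos: [0.4793, 0.2552, 0.0796]
eef_rot: [[-0.969, 0.247, -0.006], [0.247, 0.969, -0.002], [0.006, -0.003, -1.0]]
ft_force: [-0.2, 0.1, -0.4]
gripper_width: 0.0851
finger_force: 0.0
```

move_arm(commands=[[[0,0,0],0,0.07],[[0,0,0],0,0.062],[[0,0,0],0,0.062],[[0,0,0],0,0.062],[[0,0,0],0,0.062]])

```text
time: 3.6
ee_pos: [0.4826, 0.2552, 0.0836]
eef_rot: [[-0.969, 0.249, 0.001], [0.249, 0.969, 0.0], [-0.001, 0.001, -1.0]]
ft_force: [-0.2, 0.2, 0.0]
gripper_width: 0.0623
finger_force: 0.0
```

```bash
python3 -c "
from h import *
go([.483,.2542,.083],75.5)
im=save('scene','s1'); cv2.imwrite('pics/s1c.png',cv2.resize(im[80:240,260:460,::-1],None,fx=4,fy=3.75)[:600])
lm('scene',['tray_end_a','top_tray'])
"
```

```text
t 3.6 at [0.4826 0.2552 0.0836] yaw 75.59 q6 -58.4 w 0.0623 F [-0.2  0.2  0. ] 
 -> shift [-0.0007 -0.0009  0.0006] spin 0.09
scene tray_end_a 0.94 [0.5444 0.2432 0.0867] [362. 165.]
scene tray_end_a 0.78 [0.4216 0.2696 0.0921] [332. 140.]
scene tray_end_a 0.58 [0.2597 0.2708 0.0258] [288. 139.]
scene top_tray 0.92 [ 0.2413  0.3334 -0.0011] [298. 138.]
scene top_tray 0.79 [0.4894 0.2557 0.0604] [347. 163.]
```

View pics/s1c.png

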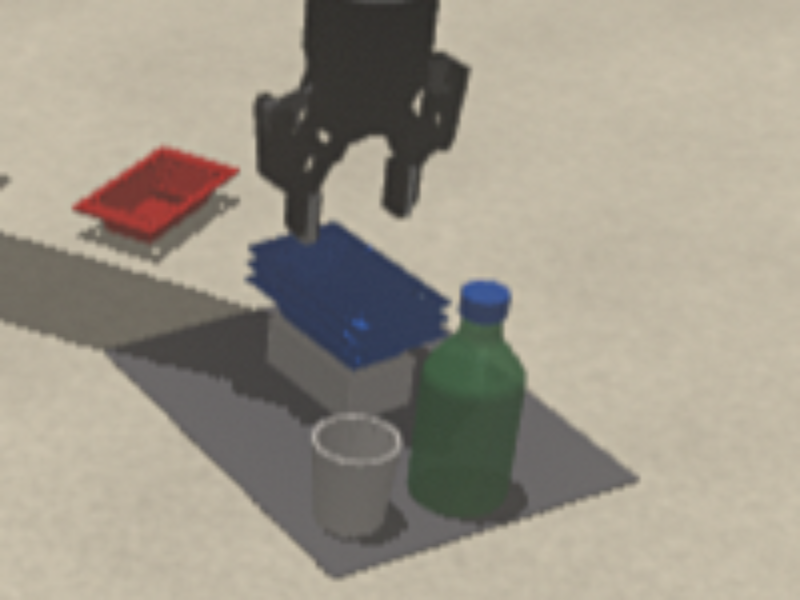

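The crop shows the fingertips closed just above the blue rim (tips near (305,235) and (400,210)), so the grip missed without touching anything. I'll open, go down 5 mm and retry.

move_arm(commands=[[[0,-0.001,0],0,0.085],[[0,-0.001,0],0,0.085],[[0,-0.001,0.002],0,0.085],[[0,-0.001,0.004],0,0.085],[[0,-0.001,0.005],0,0.085]])

```text
time: 4.25
ee_pos: [0.4817, 0.254, 0.0775]
eef_rot: [[-0.969, 0.249, -0.001], [0.249, 0.969, -0.0], [0.001, -0.0, -1.0]]
ft_force: [0.8, -0.3, 0.5]
gripper_width: 0.0848
finger_force: 0.0
```

move_arm(commands=[[[0,0,0],0,0.07],[[0,0,0],0,0.062],[[0,0,0],0,0.062],[[0,0,0],0,0.062],[[0,0,0],0,0.062]])

```text
time: 4.75
ee_pos: [0.482, 0.2542, 0.078]
eef_rot: [[-0.969, 0.249, 0.0], [0.249, 0.969, 0.0], [-0.0, 0.0, -1.0]]
ft_force: [-0.7, -0.1, 0.5]
gripper_width: 0.0619
finger_force: 0.0
```

move_arm(commands=[[[0,0,0],0,0.085],[[0,0,0],0,0.085],[[0,0,0.001],0,0.085],[[0,0,0.003],0,0.085],[[0,0,0.003],0,0.085]])

```text
time: 5.25
ee_pos: [0.4816, 0.254, 0.0745]
eef_rot: [[-0.969, 0.249, -0.001], [0.249, 0.969, -0.0], [0.001, -0.0, -1.0]]
ft_force: [-0.4, 0.5, -0.3]
gripper_width: 0.085
finger_force: 0.0
```

move_arm(commands=[[[0,0,0],0,0.07],[[0,0,0],0,0.062],[[0,0,0],0,0.062],[[0,0,0],0,0.062],[[0,0,0],0,0.062]])

```text
time: 5.75
ee_pos: [0.4819, 0.2542, 0.075]
eef_rot: [[-0.969, 0.249, 0.0], [0.249, 0.969, -0.0], [-0.0, 0.0, -1.0]]
ft_force: [0.5, 0.0, -0.2]
gripper_width: 0.0617
finger_force: 0.0
```

move_arm(commands=[[[0,0,0],0,0.085],[[0,0,0],0,0.085],[[0,0,0.001],0,0.085],[[0,0,0.003],0,0.085],[[0,0,0.003],0,0.085]])

```text
time: 6.25
ee_pos: [0.4816, 0.254, 0.0715]
eef_rot: [[-0.969, 0.249, -0.001], [0.249, 0.969, -0.0], [0.001, -0.0, -1.0]]
ft_force: [-0.2, -0.1, -0.3]
gripper_width: 0.0848
finger_force: 0.0
```

move_arm(commands=[[[0,0,0],0,0.07],[[0,0,0],0,0.062],[[0,0,0],0,0.062],[[0,0,0],0,0.062],[[0,0,0],0,0.062]])

```text
time: 6.75
ee_pos: [0.482, 0.2542, 0.072]
eef_rot: [[-0.969, 0.249, 0.0], [0.249, 0.969, -0.0], [-0.0, 0.0, -1.0]]
ft_force: [-0.3, 0.6, 0.2]
gripper_width: 0.062
finger_force: 0.0
```

```bash
python3 -c "
from h import *
go([.483,.2542,.083],75.5)
im=save('scene','s2'); cv2.imwrite('pics/s2c.png',cv2.resize(im[110:190,300:400,::-1],None,fx=7,fy=7,interpolation=cv2.INTER_CUBIC))
"
```

```text
t 6.75 at [0.482  0.2542 0.072 ] yaw 75.59 q6 -58.5 w 0.062 F [-0.3  0.6  0.2] 
 -> shift [-0.001   0.0003 -0.011 ] spin 0.09
```

View pics/s2c.png

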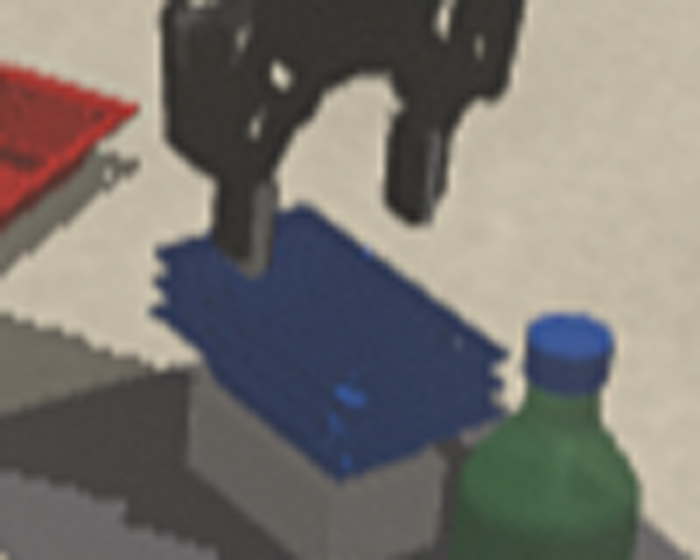

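The crop shows the tips near (255,272) and (415,222), still not alongside the flange. I'll work out their height from the known positions.

```bash
python3 -c "
from h import *
c=np.array([.482,.2542]);y=np.array([.249,.969]);x=np.array([-.969,.249])
for s in(-1,1):
  for z in (.072,.08,.09,.1):
    P=c+s*y*.031; print(s,z,((proj('scene',[*(P-0.011*x),z])-[300,110])*7).round(0),((proj('scene',[*(P+0.011*x),z])-[300,110])*7).round(0))
# tray rim corners for several z
for z in(.084,.09):
  print(z,[((proj('scene',[*(np.array([.483,.2542])+a*x*-.06+b*y*.034),z])-[300,110])*7).round(0).tolist() for a,b in[(1,1),(1,-1),(-1,-1),(-1,1)]])
"
```

```text
-1 0.072 [260. 375.] [226. 345.]
-1 0.08 [262. 355.] [227. 326.]
-1 0.09 [264. 331.] [229. 302.]
-1 0.1 [266. 306.] [231. 277.]
1 0.072 [405. 330.] [369. 302.]
1 0.08 [407. 311.] [371. 283.]
1 0.09 [409. 287.] [373. 259.]
1 0.1 [412. 263.] [376. 235.]
0.084 [[500.0, 366.0], [338.0, 417.0], [148.0, 257.0], [304.0, 212.0]]
0.09 [[502.0, 351.0], [339.0, 402.0], [149.0, 242.0], [305.0, 198.0]]
```

move_arm(commands=[[[0,0,0],0,0.085],[[0,0,0],0,0.085],[[0,0,0.005],0,0.085],[[0,0,0.009],0,0.085],[[0,0,0.012],0,0.085]])

```text
time: 7.3
ee_pos: [0.4815, 0.254, 0.0592]
eef_rot: [[-0.969, 0.249, -0.001], [0.249, 0.969, -0.0], [0.001, -0.001, -1.0]]
ft_force: [-0.7, -0.2, -0.0]
gripper_width: 0.0854
finger_force: 0.0
```

move_arm(commands=[[[0,0,0],0,0.07],[[0,0,0],0,0.062],[[0,0,0],0,0.062],[[0,0,0],0,0.062],[[0,0,0],0,0.062]])

```text
time: 7.8
ee_pos: [0.4821, 0.2542, 0.0601]
eef_rot: [[-0.969, 0.249, 0.0], [0.249, 0.969, 0.0], [-0.0, 0.0, -1.0]]
ft_force: [0.2, 0.5, 0.3]
gripper_width: 0.0619
finger_force: 0.0
```

```bash
python3 -c "
from h import *
print(bot.tcp_to_grasp)
go([.483,.2542,.083],75.5)
a=save('scene','s3')[115:185,305:395,::-1];b=save('top','t3')[170:260,150:240,::-1]
cv2.imwrite('pics/s3c.png',np.hstack([cv2.resize(a,(450,350),interpolation=cv2.INTER_CUBIC),cv2.resize(b,(350,350),interpolation=cv2.INTER_CUBIC)]))
E=np.array(bot.camera_info('scene')['extrinsics']);print(-E[:3,:3].T@E[:3,3])
"
```

```text
0.0187
t 7.8 at [0.4821 0.2542 0.0601] yaw 75.59 q6 -58.5 w 0.0619 F [0.2 0.5 0.3] 
 -> shift [-0.0009  0.0002 -0.0229] spin 0.09
[ 1.20427176 -0.66020375  0.78923526]
```

View pics/s3c.png

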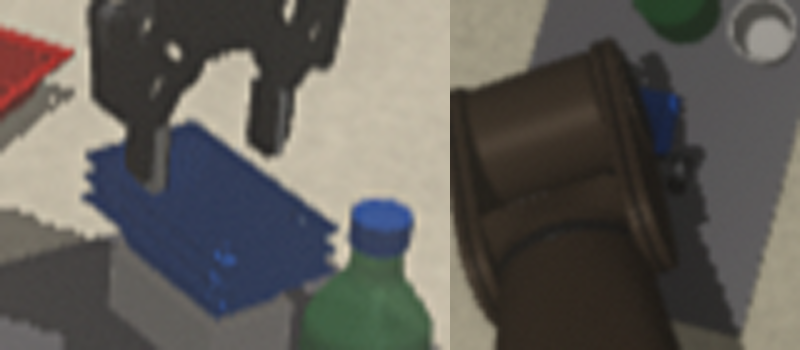

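The tips are at (150,190) and (268,155), about 12–18 mm above the mid-length points of the rim at (153,221) and (262,176). The real tips therefore stand well behind the nominal TCP at this opening. I'll go lower, testing as I go.

move_arm(commands=[[[0,0,0],0,0.085],[[0,0,0],0,0.085],[[0,0,0.005],0,0.085],[[0,0,0.01],0,0.085],[[0,0,0.013],0,0.085]])

```text
time: 8.4
ee_pos: [0.4814, 0.254, 0.046]
eef_rot: [[-0.969, 0.249, -0.001], [0.249, 0.969, -0.0], [0.001, -0.001, -1.0]]
ft_force: [-0.0, 0.3, 0.3]
gripper_width: 0.0854
finger_force: 0.0
```

move_arm(commands=[[[0,0,0],0,0.07],[[0,0,0],0,0.062],[[0,0,0],0,0.062],[[0,0,0],0,0.062],[[0,0,0],0,0.062]])

```text
time: 8.9
ee_pos: [0.4828, 0.2544, 0.0478]
eef_rot: [[-0.968, 0.249, 0.002], [0.249, 0.968, 0.001], [-0.002, 0.001, -1.0]]
ft_force: [0.1, -0.8, 3.8]
gripper_width: 0.0621
finger_force: 2.3
```

Contact: the tips now touch the top of the rim. I'll open, go 8 mm deeper and grip.

move_arm(commands=[[[0,0,-0.001],0,0.085],[[0,0,-0.001],0,0.085],[[0,0,0.003],0,0.085],[[0,0,0.006],0,0.085],[[0,0,0.0085],0,0.085]])

```text
time: 9.4
ee_pos: [0.4814, 0.254, 0.0376]
eef_rot: [[-0.969, 0.249, -0.001], [0.249, 0.969, -0.0], [0.001, -0.001, -1.0]]
ft_force: [0.6, -0.6, -0.2]
gripper_width: 0.0849
finger_force: 0.0
```

move_arm(commands=[[[0,0,0],0,0.075],[[0,0,0],0,0.06],[[0,0,0],0,0.06],[[0,0,0],0,0.06],[[0,0,0],0,0.06]], squeeze=20)

```text
time: 9.9
ee_pos: [0.4819, 0.2541, 0.0384]
eef_rot: [[-0.969, 0.249, -0.0], [0.249, 0.969, -0.0], [0.0, -0.0, -1.0]]
ft_force: [0.1, 0.0, -0.5]
gripper_width: 0.0675
finger_force: 22.5
```

Gripped: the opening is 67.5 mm and the grip force 22 N. I'll lift straight up.

move_arm(commands=[[[0,0,-0.004],0,0.06],[[0,0,-0.01],0,0.06],[[0,0,-0.02],0,0.06],[[0,0,-0.03],0,0.06],[[0,0,-0.03],0,0.06]])

```text
time: 10.4
ee_pos: [0.4837, 0.2547, 0.0711]
eef_rot: [[-0.969, 0.249, 0.005], [0.249, 0.969, 0.001], [-0.004, 0.003, -1.0]]
ft_force: [0.1, -0.4, -0.4]
gripper_width: 0.0674
finger_force: 22.6
```

```bash
python3 -c "
from h import *
go([.482,.2542,.15],75.5)
a=save('scene','s4')[100:190,290:410,::-1]
cv2.imwrite('pics/s4c.png',cv2.resize(a,(720,540),interpolation=cv2.INTER_CUBIC))
lm('scene',['tray_end_a'])
"
```

```text
t 10.4 at [0.4837 0.2547 0.0711] yaw 75.59 q6 -58.5 w 0.0674 F [ 0.1 -0.4 -0.4] 
 -> shift [ 0.0012 -0.0007 -0.0789] spin 0.09
scene tray_end_a 0.77 [0.2262 0.3922 0.0205] [309. 123.]
scene tray_end_a 0.74 [0.4266 0.2675 0.1196] [333. 132.]
scene tray_end_a 0.59 [0.543  0.2415 0.1208] [363. 153.]
```

View pics/s4c.png

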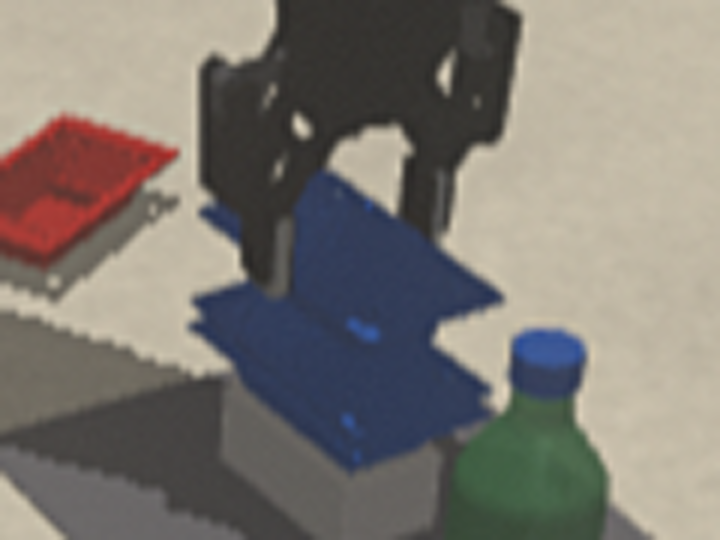

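The picture shows that only the top tray is lifted. It is level at (350,255), with the other two trays still on the stand. I'll raise it and carry it to the station.

move_arm(commands=[[[0,0,-0.04],0,0.06],[[0,0,-0.08],0,0.06],[[-0.01,-0.04,-0.08],0,0.06],[[-0.02,-0.08,-0.08],-5,0.06],[[-0.03,-0.125,-0.08],-10,0.06]])

```text
time: 11.0
ee_pos: [0.4796, 0.1248, 0.1485]
eef_rot: [[-0.997, 0.071, 0.001], [0.071, 0.997, -0.0], [-0.001, 0.0, -1.0]]
ft_force: [1.4, -0.1, -1.0]
gripper_width: 0.0669
finger_force: 23.2
```

```bash
python3 -c "
from h import *
go([.4765,-.2247,.15],110.9)"
```

```text
t 11.0 at [0.4796 0.1248 0.1485] yaw 85.9 q6 -83.1 w 0.0669 F [ 1.4 -0.1 -1. ] 
 -> shift [-0.0219 -0.3488 -0.0015] spin -25.0
```

move_arm(commands=[[[-0.003,-0.04,0],-5,0.06],[[-0.006,-0.085,0],-10,0.06],[[-0.009,-0.13,0],-15,0.06],[[-0.012,-0.175,0],-20,0.06],[[-0.015,-0.22,0],-25,0.06]])

```text
time: 11.5
ee_pos: [0.4772, -0.0965, 0.1481]
eef_rot: [[-0.935, -0.355, -0.0], [-0.355, 0.935, 0.0], [0.0, 0.0, -1.0]]
ft_force: [0.0, 0.0, 0.2]
gripper_width: 0.0671
finger_force: 23.2
```

```bash
python3 -c "
from h import *
go([.4765,-.2247,.15],110.9)"
```

```text
t 11.5 at [ 0.4772 -0.0965  0.1481] yaw 110.79 q6 -134.2 w 0.0671 F [0.  0.  0.2] 
 -> shift [ 0.0462 -0.1196 -0.0019] spin -0.11
```

```bash
python3 -c "
from h import *
for c in ['wrist','top','scene']:
    bot.camera(c); lm(c,['lip','far_step','seat','catch_tab','station'])
lm('scene',['tray_end_a'])
" | awk '!/0\.[78][0-9]* +-0/ || 1'
```

```text
wrist lip 0.56 [ 0.4238 -0.2464  0.0756] [119.  73.]
wrist lip 0.38 [ 0.5749 -0.1954  0.1   ] [129. 281.]
wrist far_step 0.65 [ 0.5358 -0.2017  0.0692] [145. 223.]
wrist seat 0.69 [ 0.4782 -0.226   0.0656] [131. 149.]
wrist catch_tab 0.87 [ 0.5696 -0.1917  0.0964] [130. 274.]
wrist station 0.93 [ 0.4752 -0.219   0.0029] [165. 140.]
top lip 0.91 [ 0.4265 -0.2451  0.068 ] [364. 228.]
top lip 0.77 [ 0.7155 -0.231   0.0719] [356. 131.]
top lip 0.42 [ 0.4743 -0.219   0.063 ] [354. 212.]
top far_step 0.88 [ 0.8289 -0.2234  0.067 ] [351.  95.]
top far_step 0.73 [ 0.5358 -0.2021  0.0664] [348. 191.]
top far_step 0.72 [0.4796 0.259  0.0513] [193. 214.]
top seat 0.85 [ 0.7681 -0.2314  0.0589] [354. 115.]
top seat 0.57 [ 0.4765 -0.2211  0.0595] [355. 211.]
top seat 0.24 [0.6145 0.2138 0.0079] [210. 171.]
top catch_tab 0.54 [ 0.564  -0.1914  0.097 ] [345. 180.]
top catch_tab 0.51 [ 0.8629 -0.2186  0.0942] [351.  80.]
top station 0.7 [ 0.765  -0.2264 -0.0022] [350. 122.]
top station 0.55 [ 0.4772 -0.2235 -0.0013] [352. 213.]
top station 0.27 [ 0.5333 -0.0707  0.1977] [306. 186.]
top station 0.23 
[... 238 characters left out ...]
] [313. 348.]
scene far_step 0.66 [ 0.5324 -0.2076  0.0671] [210. 255.]
scene far_step 0.31 [0.4835 0.2561 0.0383] [345. 170.]
scene seat 0.82 [ 0.4796 -0.2249  0.0627] [187. 247.]
scene seat 0.68 [ 0.7638 -0.2292  0.0604] [283. 330.]
scene catch_tab 0.74 [ 0.5725 -0.1929  0.0942] [228. 251.]
scene catch_tab 0.71 [ 0.8642 -0.2183  0.1009] [332. 345.]
scene station 0.85 [ 0.4779 -0.2232  0.0013] [190. 269.]
scene station 0.63 [ 0.7667 -0.2288  0.0032] [284. 352.]
scene tray_end_a 0.95 [ 0.4238 -0.1138  0.198 ] [209. 159.]
scene tray_end_a 0.84 [0.2239 0.392  0.0196] [309. 123.]
scene tray_end_a 0.84 [0.2563 0.2703 0.0225] [287. 140.]
scene tray_end_a 0.75 [ 0.5359 -0.0682  0.1959] [263. 174.]
```

move_arm(commands=[[[0.01,-0.03,0],0,0.06],[[0.02,-0.06,0],0,0.06],[[0.03,-0.09,0],0,0.06],[[0.034,-0.12,0],0,0.06],[[0.034,-0.12,0],0,0.06]])

```text
time: 12.95
ee_pos: [0.4888, -0.2225, 0.1488]
eef_rot: [[-0.937, -0.348, 0.001], [-0.348, 0.937, -0.002], [-0.0, -0.002, -1.0]]
ft_force: [0.7, 0.1, 0.0]
gripper_width: 0.0671
finger_force: 23.2
```

```bash
python3 -c "
from h import *
go([.4765,-.2247,.15],110.9)
for c in ['wrist','scene']:
    save(c,'x5'+c); lm(c,['lip','far_step','seat','catch_tab','tray_end_a'])
"
```

```text
t 12.95 at [ 0.4888 -0.2225  0.1488] yaw 110.38 q6 -145.6 w 0.0671 F [0.7 0.1 0. ] 
 -> shift [ 0.0123  0.0022 -0.0012] spin -0.52
wrist lip 0.73 [ 0.4258 -0.2359  0.0709] [289. 125.]
wrist tray_end_a 0.63 [ 0.4369 -0.2414  0.1992] [273. 165.]
scene lip 0.92 [ 0.4274 -0.2459  0.066 ] [163. 238.]
scene lip 0.92 [ 0.7116 -0.2342  0.0758] [260. 308.]
scene far_step 0.83 [ 0.5286 -0.2065  0.066 ] [209. 254.]
scene far_step 0.64 [ 0.8293 -0.2246  0.0648] [312. 349.]
scene seat 0.95 [ 0.7672 -0.2283  0.0609] [285. 330.]
scene seat 0.92 [ 0.4826 -0.2241  0.0623] [188. 248.]
scene catch_tab 0.75 [ 0.8653 -0.2188  0.1002] [332. 346.]
scene catch_tab 0.54 [ 0.5696 -0.1941  0.0965] [226. 249.]
scene catch_tab 0.23 [ 0.3387 -0.1415 -0.0041] [184. 223.]
scene tray_end_a 0.94 [ 0.5489 -0.1926  0.1979] [217. 202.]
scene tray_end_a 0.87 [ 0.4338 -0.2393  0.1933] [160. 187.]
scene tray_end_a 0.82 [0.2583 0.27   0.024 ] [287. 140.]
scene tray_end_a 0.77 [0.2254 0.3916 0.0182] [309. 123.]
```

View pics/x5wrist.png

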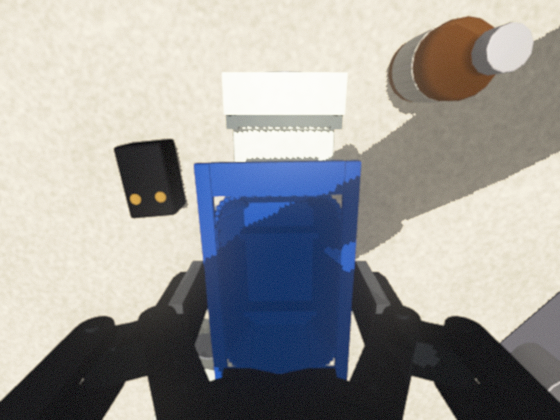

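The wrist picture shows the tray end at columns 195–360 and row 162. The lip is centred at column 285, row 120. The amber bottle (450,60) and valve block (150,178) are clear.

The tool cannot tilt, so I'll pitch the tray in the grip instead, by pressing its +x end onto the catch plate. The tray stays about 14 mm towards +x for that. First I'll lower close to contact.

move_arm(commands=[[[-0.002,0.003,0.04],-0.5,0.06],[[-0.002,0.003,0.08],-0.5,0.06],[[-0.002,0.003,0.105],-0.5,0.06],[[-0.002,0.003,0.114],-0.5,0.06],[[-0.002,0.003,0.114],-0.5,0.06]])

```text
time: 14.05
ee_pos: [0.4887, -0.2153, 0.0337]
eef_rot: [[-0.933, -0.36, -0.001], [-0.36, 0.933, 0.001], [0.001, 0.002, -1.0]]
ft_force: [0.1, -0.0, 0.3]
gripper_width: 0.0673
finger_force: 23.4
```

```bash
python3 -c "
from h import *
go([.4773,-.2250,.035],110.9)
a=save('scene','s6')[190:310,120:280,::-1];b=save('wrist','w6')[40:240,150:400,::-1]
cv2.imwrite('pics/s6c.png',np.hstack([cv2.resize(a,(400,300)),cv2.resize(b,(375,300))]))
lm('scene',['tray_end_a','far_step','lip']);lm('wrist',['tray_end_a','lip'])
"
```

```text
t 14.05 at [ 0.4887 -0.2153  0.0337] yaw 111.08 q6 -145.8 w 0.0673 F [ 0.1 -0.   0.3] 
 -> shift [ 0.0141 -0.005  -0.0012] spin 0.18
scene tray_end_a 0.89 [0.2259 0.3889 0.0195] [308. 123.]
scene tray_end_a 0.87 [ 0.5451 -0.1911  0.09  ] [220. 245.]
scene tray_end_a 0.67 [0.2574 0.2716 0.0217] [287. 140.]
scene tray_end_a 0.65 [ 0.4313 -0.2349  0.0771] [168. 233.]
scene far_step 0.59 [ 0.5315 -0.2086  0.066 ] [209. 255.]
scene lip 0.88 [ 0.4289 -0.2456  0.0695] [164. 237.]
scene lip 0.77 [ 0.7112 -0.2335  0.0712] [260. 310.]
wrist tray_end_a 0.67 [ 0.4394 -0.2391  0.0851] [275. 166.]
wrist lip 0.91 [ 0.4247 -0.2403  0.0729] [284. 129.]
```

View pics/s6c.png

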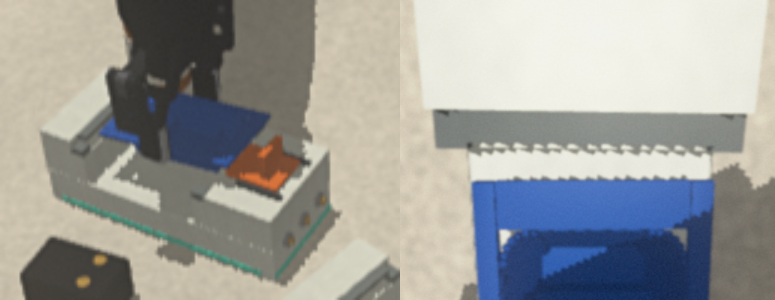

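The left half shows the tray above the station with its +x end over the catch tip. In the right half (wrist view) the tray (columns 472–713) is centred on the lip (468–712). I'll check the centring numerically from edge columns.

```bash
python3 - <<'E'
from h import *
im=cv2.imread('pics/w6.png').astype(int)
b,g,r=im[...,0],im[...,1],im[...,2]
blue=(b-r>50)
for y in (163,166,170,175,180): 
    x=np.where(blue[y,150:420])[0]+150; print('tray',y,x.min(),x.max(),(x.min()+x.max())/2)
G=g
for y in (60,80,100,108,118,125,132,136,140,146,150,155):
    d=np.diff(cv2.GaussianBlur(G[y:y+1].astype(np.float32),(5,1),0)[0]); k=[i for i in range(100,460) if abs(d[i])>9 and abs(d[i])==abs(d[i-3:i+4]).max()]
    print(y,[(i,int(d[i])) for i in k])
for x in (210,240,280,320,345):
    d=np.diff(cv2.GaussianBlur(G[:,x:x+1].astype(np.float32),(1,5),0)[:,0]); print('col',x,[(i,int(d[i])) for i in range(30,200) if abs(d[i])>12 and abs(d[i])==abs(d[i-3:i+4]).max()])
E
```

```text
tray 163 198 358 278.0
tray 166 198 358 278.0
tray 170 198 358 278.0
tray 175 199 358 278.5
tray 180 199 357 278.0
60 [(439, -29), (452, 14)]
80 [(161, 9), (436, -20), (448, -17), (459, 13)]
100 [(444, -24)]
108 [(453, -24)]
118 [(171, -24), (367, -9), (371, 10), (372, 10), (380, 24)]
125 [(172, -25), (379, 18), (448, -14), (452, -14)]
132 [(172, -21), (378, 19), (438, -17)]
136 [(173, -21), (194, -16), (203, 28), (207, -21), (212, 27), (220, -18), (225, 30), (230, -19), (238, 22), (243, -18), (248, 23), (253, -18), (261, 21), (266, -17), (274, 18), (283, 22), (289, -17), (297, 12), (310, 9), (319, 10), (378, 19), (433, -23)]
140 [(194, -18), (211, 20), (219, 25), (226, 25), (233, -16), (238, 23), (243, -17), (249, 17), (256, 24), (262, -17), (268, 18), (272, -16), (279, 11), (287, 17), (291, -16), (298, 17), (309, 11), (317, 16), (345, 15), (353, -19), (377, 18), (378, 18), (428, -23)]
146 [(196, 9), (355, -15), (418, -23)]
150 [(109, 36), (355, -12), (368, -16), (375, 23), (409, -14), (414, -12)]
155 [(111, 43), (196, 11), (356, -21), (361, -14), (379, 22), (404, -15)]
col 210 [(113, -29), (136, 12), (142, 32), (159, -40)]
col 240 [(113, -31), (135, 27), (158, -37)]
col 280 [(114, -27), (136, 18), (141, 16), (158, -32), (193, -13)]
col 320 [(114, -27), (136, 20), (156, -32)]
col 345 [(115, -26), (142, 29), (159, -40)]
```

Edge columns put the tray centre at 278 and the station axis at 275.5, so I need a 1 mm shift and about 0.5° of yaw trim. Then I'll press slowly to pitch the tray.

move_arm(commands=[[[0,-0.0015,0.003],0.5,0.06],[[0,-0.0015,0.006],0.5,0.06],[[0,-0.0015,0.009],0.5,0.06],[[0,-0.0015,0.011],0.5,0.06],[[0,-0.0015,0.012],0.5,0.06]])

```text
time: 14.9
ee_pos: [0.4885, -0.2182, 0.0232]
eef_rot: [[-0.936, -0.353, -0.003], [-0.353, 0.936, -0.001], [0.003, -0.0, -1.0]]
ft_force: [-7.4, -1.4, 7.1]
gripper_width: 0.0674
finger_force: 25.4
```

move_arm(commands=[[[0,0,0.001],0,0.06],[[0,0,0.002],0,0.06],[[0,0,0.003],0,0.06],[[0,0,0.004],0,0.06],[[0,0,0.004],0,0.06]])

```text
time: 15.4
ee_pos: [0.4883, -0.2182, 0.0191]
eef_rot: [[-0.936, -0.353, -0.004], [-0.353, 0.936, -0.001], [0.004, 0.0, -1.0]]
ft_force: [-6.5, -2.4, 6.7]
gripper_width: 0.067
finger_force: 26.3
```

```bash
cat >> h.py <<'E'
def ends():
    "tray ends in all cameras near the station, in world, and pitch"
    for c in ("scene","wrist","top"):
        bot.camera(c); 
        e=[toworld(c,d["at"]) for d in bot.landmark_of("tray_end_a",c)]; e=[p for p in e if p[1]<0 and abs(p[0]-.48)<.12]
        print(c,[p.round(4).tolist() for p in e[:3]])
E
python3 -c "
from h import *
go([.4773,-.2250,.035],110.5)
ends(); lm('scene',['catch_tab'])"
```

```text
t 15.4 at [ 0.4883 -0.2182  0.0191] yaw 110.64 q6 -145.4 w 0.067 F [-6.5 -2.4  6.7] 
 -> shift [ 0.0127 -0.0025 -0.0158] spin 0.14
scene [[0.4317, -0.2377, 0.0516], [0.5431, -0.1977, 0.0964]]
wrist [[0.4411, -0.2391, 0.0522], [0.498, -0.2149, 0.0518]]
top [[0.5401, -0.2, 0.0937]]
scene catch_tab 0.8 [ 0.864  -0.2182  0.0975] [332. 347.]
scene catch_tab 0.65 [ 0.5724 -0.1959  0.0969] [226. 250.]
```

The tray is pitched about 20° with the -x end low. I'll raise it until that end is at gap height, then measure its distance to the lip.

move_arm(commands=[[[0,0,-0.004],0,0.06],[[0,0,-0.009],0,0.06],[[0,0,-0.014],0,0.06],[[0,0,-0.014],0,0.06],[[0,0,-0.014],0,0.06]])

```text
time: 16.25
ee_pos: [0.4898, -0.217, 0.0325]
eef_rot: [[-0.936, -0.352, 0.0], [-0.352, 0.936, -0.0], [-0.0, -0.0, -1.0]]
ft_force: [-0.3, 0.3, -0.5]
gripper_width: 0.0672
finger_force: 25.5
```

```bash
python3 - <<'E'
from h import *
go([.4773,-.2250,.035],110.5)
ends()
save('wrist','w7'); save('scene','s7')
lm('wrist',['lip']);lm('scene',['lip'])
im=cv2.imread('pics/w7.png').astype(int);b,g,r=im[...,0],im[...,1],im[...,2]
for x in (210,240,280,320,345):
    c=g[:,x:x+1].astype(np.float32);d=np.diff(cv2.GaussianBlur(c,(1,5),0)[:,0]); print('col',x,[(i,int(d[i])) for i in range(30,220) if abs(d[i])>12 and abs(d[i])==abs(d[i-3:i+4]).max()])
blue=b-r>50
for y in (165,170,180,190): x=np.where(blue[y,150:420])[0]+150; print(y,x.min() if len(x) else 0,x.max() if len(x) else 0)
# predicted rows: station points with est. frame vs picture
u=np.array([np.cos(np.radians(20.5)),np.sin(np.radians(20.5))]);v=np.array([-u[1],u[0]]);o=np.array([.4773,-.2250])
for n,p in dict(lipedge_top=(-.0535,0,.075),lipedge_bot=(-.0535,0,.071),wall_top=(-.0625,0,.075),ledge_in=(-.051,0,.062),cheekL=(-.051,-.0365,.062),cheekR=(-.051,.0365,.062)).items(): print(n,proj('wrist',[*(o+p[0]*u+p[1]*v),p[2]]).round(1))
E
```

```text
t 16.25 at [ 0.4898 -0.217   0.0325] yaw 110.6 q6 -145.4 w 0.0672 F [-0.3  0.3 -0.5] 
 -> shift [ 0.0145 -0.0031 -0.0025] spin 0.1
scene [[0.543, -0.1967, 0.1049], [0.4363, -0.2355, 0.0627]]
wrist [[0.4393, -0.2335, 0.0646]]
top [[0.5417, -0.2016, 0.1068]]
wrist lip 0.56 [ 0.4279 -0.2405  0.0741] [282. 138.]
scene lip 0.7 [ 0.7121 -0.2317  0.0728] [261. 309.]
scene lip 0.58 [ 0.4297 -0.2464  0.0689] [164. 238.]
col 210 [(115, -33), (144, 30), (157, -41)]
col 240 [(115, -31), (137, 28), (142, 12), (156, -36), (157, -36)]
col 280 [(115, -28), (138, 21), (143, 14), (157, -37)]
col 320 [(115, -27), (141, 24), (157, -39)]
col 345 [(115, -26), (116, -26), (143, 29), (157, -39)]
165 205 352
170 205 352
180 205 351
190 205 352
lipedge_top [275.1 134.1]
lipedge_bot [275.2 133.3]
wall_top [275.1 111.8]
ledge_in [275.5 137.2]
cheekL [196.6 137. ]
cheekR [354.3 137.3]
```

```bash
python3 -c "
import cv2,numpy as np
a=cv2.imread('pics/s7.png')[200:290,130:250];b=cv2.imread('pics/w7.png')[90:210,160:400]
cv2.imwrite('pics/c7.png',np.vstack([cv2.resize(b,(600,300),interpolation=2),cv2.resize(a,(400,300),interpolation=2)[:, :] if 0 else cv2.copyMakeBorder(cv2.resize(a,(400,300),interpolation=2),0,0,0,200,0)]))"
```

```text
(no output)
```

View pics/c7.png

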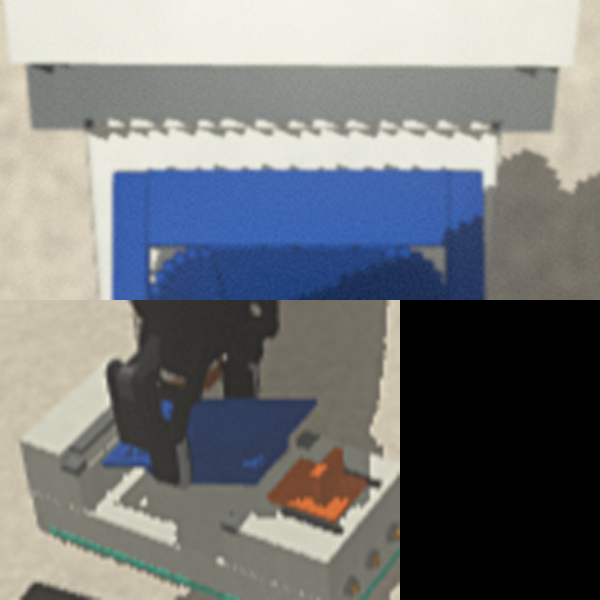

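The wrist crop shows the tray end (columns 113–483, row 170) about 1.3 mm right of centre between the cheeks (93–497), and about 9 mm short of the lip edge at row 130. The scene crop shows the tray tilted with the catch still open. I'll raise it 2 mm, correct sideways and slide it towards the lip.

move_arm(commands=[[[0,-0.0013,-0.002],0,0.06],[[0.003,-0.0013,-0.002],0,0.06],[[0.006,-0.0013,-0.002],0,0.06],[[0.009,-0.0013,-0.002],0,0.06],[[0.01,-0.0013,-0.002],0,0.06]])

```text
time: 17.25
ee_pos: [0.4803, -0.2219, 0.0343]
eef_rot: [[-0.936, -0.351, -0.0], [-0.351, 0.936, 0.0], [0.0, 0.0, -1.0]]
ft_force: [-0.1, 0.4, -0.7]
gripper_width: 0.0675
finger_force: 25.5
```

```bash
python3 - <<'E'
from h import *
go([.4773,-.2250,.035],110.5)
ends()
save('wrist','w8')
im=cv2.imread('pics/w8.png').astype(int);b,g,r=im[...,0],im[...,1],im[...,2]
blue=b-r>50
for x in (220,240,280,320,340):
    y=np.where(blue[100:300,x])[0]+100; print(x,y.min())
for y in (165,175,185): x=np.where(blue[y,150:420])[0]+150; print(y,x.min(),x.max())
for y in (118,122,128):
    d=np.diff(cv2.GaussianBlur(g[y:y+1].astype(np.float32),(5,1),0)[0]); print([(i,int(d[i])) for i in range(150,400) if abs(d[i])>12 and abs(d[i])==abs(d[i-3:i+4]).max()])
E
```

```text
t 17.25 at [ 0.4803 -0.2219  0.0343] yaw 110.57 q6 -146.4 w 0.0675 F [-0.1  0.4 -0.7] 
 -> shift [ 0.0039 -0.0019 -0.0007] spin 0.07
scene [[0.4229, -0.2391, 0.0674], [0.533, -0.205, 0.1089]]
wrist [[0.4321, -0.24, 0.0684]]
top [[0.5323, -0.2038, 0.1077]]
220 160
240 161
280 161
320 161
340 161
165 205 352
175 205 352
185 205 351
[]
[]
[]
```

```bash
python3 - <<'E'
import cv2,numpy as np
for n in('w7','w8'):
    im=cv2.imread(f'pics/{n}.png').astype(int)
    for x in (240,300): print(n,x,[tuple(im[y,x].tolist()) for y in range(134,168,2)])
E
```

```text
w7 240 [(133, 138, 133), (130, 134, 130), (190, 202, 202), (192, 208, 207), (199, 214, 216), (224, 235, 234), (223, 234, 234), (221, 231, 232), (223, 232, 231), (220, 231, 232), (222, 232, 233), (201, 214, 212), (167, 112, 89), (174, 96, 60), (177, 99, 62), (175, 97, 60), (176, 98, 60)]
w7 300 [(139, 143, 139), (139, 143, 139), (192, 203, 202), (204, 218, 219), (169, 178, 178), (217, 229, 228), (222, 231, 232), (221, 231, 231), (219, 229, 229), (221, 231, 230), (220, 229, 229), (215, 226, 224), (173, 123, 102), (173, 100, 62), (177, 104, 68), (176, 100, 63), (177, 104, 66)]
w8 240 [(227, 237, 237), (229, 237, 238), (224, 235, 235), (145, 153, 148), (136, 141, 136), (135, 139, 133), (131, 134, 131), (134, 137, 135), (132, 137, 132), (132, 134, 132), (131, 135, 129), (132, 135, 133), (130, 132, 129), (123, 113, 104), (158, 92, 62), (182, 102, 65), (184, 106, 69)]
w8 300 [(228, 238, 238), (229, 238, 239), (226, 236, 236), (171, 182, 178), (140, 145, 140), (140, 143, 139), (139, 141, 136), (136, 141, 139), (133, 137, 132), (137, 140, 136), (133, 137, 133), (137, 141, 135), (135, 136, 131), (128, 121, 114), (157, 96, 69), (181, 105, 68), (180, 106, 67)]
```

move_arm(commands=[[[0.001,0,0.001],0,0.06],[[0.002,0,0.001],0,0.06],[[0.003,0,0.001],0,0.06],[[0.004,0,0.001],0,0.06],[[0.005,0,0.001],0,0.06]])

```text
time: 18.1
ee_pos: [0.4759, -0.2236, 0.0334]
eef_rot: [[-0.936, -0.352, -0.0], [-0.352, 0.936, 0.0], [0.0, 0.0, -1.0]]
ft_force: [0.4, 0.5, -1.0]
gripper_width: 0.0672
finger_force: 25.5
```

```bash
python3 - <<'E'
from h import *
go([.4773,-.2250,.035],110.5)
ends()
save('wrist','w9')
im=cv2.imread('pics/w9.png').astype(int)
for x in (240,300): print(x,[tuple(im[y,x].tolist()) for y in range(140,184,3)])
blue=im[...,0]-im[...,2]>50
print([np.where(blue[100:300,x])[0].min()+100 for x in (220,280,340)])
E
```

```text
t 18.1 at [ 0.4759 -0.2236  0.0334] yaw 110.59 q6 -146.8 w 0.0672 F [ 0.4  0.5 -1. ] 
 -> shift [-0.0008 -0.0018 -0.0016] spin 0.09
scene [[0.4227, -0.2411, 0.0641], [0.5311, -0.202, 0.1057]]
wrist []
top [[0.5299, -0.2108, 0.1072]]
240 [(230, 240, 240), (228, 238, 239), (227, 237, 237), (226, 238, 237), (158, 163, 161), (134, 139, 137), (131, 133, 130), (133, 137, 134), (135, 135, 132), (133, 135, 130), (131, 134, 131), (144, 92, 69), (183, 106, 67), (185, 106, 67), (182, 105, 63)]
300 [(228, 237, 238), (229, 238, 238), (227, 237, 238), (228, 239, 237), (183, 192, 191), (140, 143, 140), (136, 139, 138), (136, 140, 134), (135, 141, 136), (132, 137, 133), (135, 137, 134), (147, 102, 81), (182, 106, 69), (184, 106, 68), (185, 106, 68)]
[np.int64(172), np.int64(173), np.int64(173)]
```

The lip now hides about 6 mm of the tray end and there is no contact force, so it is hooked at about 20°. I'll lower slowly, drifting about 3 mm towards +x as the tray flattens.

move_arm(commands=[[[0,0,0.002],0,0.06],[[-0.0005,0,0.004],0,0.06],[[-0.001,0,0.006],0,0.06],[[-0.0015,0,0.008],0,0.06],[[-0.0015,0,0.01],0,0.06]])

```text
time: 18.95
ee_pos: [0.4785, -0.2234, 0.024]
eef_rot: [[-0.936, -0.352, 0.002], [-0.352, 0.936, -0.001], [-0.002, -0.002, -1.0]]
ft_force: [1.8, 1.6, 3.8]
gripper_width: 0.0675
finger_force: 25.6
```

```bash
python3 - <<'E'
from h import *
go([.4773,-.2250,.035],110.5)
ends()
im=save('wrist','w10').astype(int)
blue=im[...,2]-im[...,0]>50
print([np.where(blue[100:300,x])[0].min()+100 for x in (220,280,340)])
for y in (180,190): x=np.where(blue[y,150:420])[0]+150; print(y,x.min(),x.max())
E
```

```text
t 18.95 at [ 0.4785 -0.2234  0.024 ] yaw 110.58 q6 -146.7 w 0.0675 F [1.8 1.6 3.8] 
 -> shift [ 0.0017 -0.0011 -0.011 ] spin 0.08
scene [[0.4221, -0.242, 0.0633], [0.5306, -0.2046, 0.0879]]
wrist []
top [[0.5327, -0.2068, 0.0877]]
[np.int64(173), np.int64(173), np.int64(174)]
180 202 357
190 202 355
```

move_arm(commands=[[[-0.0003,0,0.002],0,0.06],[[-0.0006,0,0.004],0,0.06],[[-0.001,0,0.006],0,0.06],[[-0.001,0,0.008],0,0.06],[[-0.001,0,0.009],0,0.06]])

```text
time: 19.8
ee_pos: [0.4781, -0.2225, 0.014]
eef_rot: [[-0.936, -0.352, -0.001], [-0.352, 0.936, 0.0], [0.0, 0.001, -1.0]]
ft_force: [2.3, 0.3, 3.0]
gripper_width: 0.067
finger_force: 25.4
```

```bash
python3 - <<'E'
from h import *
go([.4773,-.2250,.035],110.5)
ends(); lm('scene',['lip','far_step'])
im=save('wrist','w11').astype(int)
blue=im[...,2]-im[...,0]>50
print([np.where(blue[100:300,x])[0].min()+100 for x in (220,280,340)])
for y in (180,190): x=np.where(blue[y,150:420])[0]+150; print(y,x.min(),x.max())
E
```

```text
t 19.8 at [ 0.4781 -0.2225  0.014 ] yaw 110.59 q6 -146.6 w 0.067 F [2.3 0.3 3. ] 
 -> shift [ 0.0017 -0.002  -0.021 ] spin 0.09
scene [[0.4213, -0.2439, 0.0671], [0.5324, -0.2056, 0.0681]]
wrist []
top [[0.5338, -0.2064, 0.0737]]
scene lip 0.84 [ 0.7129 -0.2328  0.0729] [261. 309.]
scene lip 0.67 [ 0.428  -0.2432  0.0689] [165. 237.]
scene far_step 0.91 [ 0.8295 -0.2221  0.0692] [314. 347.]
scene far_step 0.72 [ 0.5328 -0.2078  0.0651] [210. 255.]
[np.int64(177), np.int64(177), np.int64(177)]
180 196 361
190 197 359
```

move_arm(commands=[[[0,0,0.001],0,0.06],[[0,0,0.002],0,0.06],[[0,0,0.003],0,0.06],[[0,0,0.003],0,0.06],[[0,0,0.003],0,0.06]])

```text
time: 20.75
ee_pos: [0.4784, -0.2226, 0.0114]
eef_rot: [[-0.936, -0.351, -0.0], [-0.351, 0.936, 0.0], [-0.0, 0.0, -1.0]]
ft_force: [1.3, 1.1, 2.3]
gripper_width: 0.0672
finger_force: 25.4
```

```bash
python3 - <<'E'
from h import *
go([.4773,-.2250,.035],110.5)
ends(); lm('top',['catch_tab'])
E
```

```text
t 20.75 at [ 0.4784 -0.2226  0.0114] yaw 110.57 q6 -146.6 w 0.0672 F [1.3 1.1 2.3] 
 -> shift [ 0.0019 -0.0019 -0.0236] spin 0.07
scene [[0.5363, -0.2, 0.0645], [0.4187, -0.2417, 0.0627], [0.53, -0.2047, 0.0669]]
wrist []
top [[0.5332, -0.204, 0.0618]]
top catch_tab 0.74 [ 0.8627 -0.2149  0.0984] [350.  80.]
top catch_tab 0.47 [ 0.5654 -0.1889  0.1006] [345. 179.]
```

move_arm(commands=[[[0,0,0.001],0,0.06],[[0,0,0.002],0,0.06],[[0,0,0.002],0,0.06]])

```text
time: 21.4
ee_pos: [0.4784, -0.2226, 0.0103]
eef_rot: [[-0.936, -0.352, -0.001], [-0.352, 0.936, 0.0], [0.001, 0.001, -1.0]]
ft_force: [-0.5, 2.9, 8.8]
gripper_width: 0.067
finger_force: 25.9
```

move_arm(commands=[[[0,0,0],0,0.075],[[0,0,0],0,0.085],[[0,0,0],0,0.085],[[0,0,0],0,0.085]])

```text
time: 21.8
ee_pos: [0.4779, -0.2225, 0.0089]
eef_rot: [[-0.936, -0.352, -0.001], [-0.352, 0.936, 0.0], [0.001, 0.001, -1.0]]
ft_force: [-0.0, -0.6, -0.3]
gripper_width: 0.0853
finger_force: 0.0
```

```bash
python3 - <<'E'
from h import *
go([.4773,-.2250,.035],110.5)
ends()
E
```

```text
t 21.8 at [ 0.4779 -0.2225  0.0089] yaw 110.59 q6 -146.6 w 0.0853 F [-0.  -0.6 -0.3] 
 -> shift [ 0.0015 -0.0021 -0.0261] spin 0.09
scene [[0.5321, -0.2029, 0.0636], [0.4215, -0.2423, 0.0644]]
wrist []
top [[0.5313, -0.2041, 0.0653]]
```

Pressing raised the force to 8.8 N, so the tray was seated; then I released it, and both ends measure about 64 mm. Next I'll go up, move behind the tab and close the fingers.

move_arm(commands=[[[0,0,-0.02],0,0.085],[[0,0,-0.06],0,0.085],[[0,0,-0.1],0,0.085],[[-0.03,0,-0.125],0,0.085],[[-0.07,0,-0.125],0,0.05]])

```text
time: 22.6
ee_pos: [0.5469, -0.2001, 0.1404]
eef_rot: [[-0.937, -0.349, 0.009], [-0.35, 0.937, -0.006], [-0.006, -0.008, -1.0]]
ft_force: [0.1, -0.5, 0.2]
gripper_width: 0.0728
finger_force: 0.0
```

```bash
python3 - <<'E'
from h import *
u=np.array([np.cos(np.radians(20.5)),np.sin(np.radians(20.5))]);p=np.array([.478,-.2225])+.122*u
go([*p,.134],110.5)
E
```

```text
t 22.6 at [ 0.5469 -0.2001  0.1404] yaw 110.46 q6 -140.5 w 0.0728 F [ 0.1 -0.5  0.2] 
 -> shift [-0.0496  0.0032  0.0067] spin -0.04
```

move_arm(commands=[[[-0.03,0.001,0],0,0.0],[[-0.05,0.002,0],0,0.0],[[-0.05,0.002,0],0,0.0],[[-0.05,0.002,0],0,0.0],[[-0.05,0.002,0],0,0.0]])

```text
time: 23.1
ee_pos: [0.5891, -0.1789, 0.1341]
eef_rot: [[-0.936, -0.351, -0.001], [-0.351, 0.936, 0.0], [0.001, 0.001, -1.0]]
ft_force: [-0.2, 0.6, -0.1]
gripper_width: 0.0006
finger_force: 0.0
```

```bash
python3 - <<'E'
from h import *
s=bot.state();c=s['ee_pos'];R=s['eef_rot']
u=np.array([np.cos(np.radians(20.5)),np.sin(np.radians(20.5))]);p=np.array([.478,-.2225])+.122*u
go([*p,.134],110.5)
im=save('scene','s12').astype(int); dark=im.max(2)<62
for z in (0,.01,.02,.03,.04,.05): print(z,proj('scene',c+[0,0,z]).round(1),proj('scene',c+[0,0,z]+.011*R[:,0]).round(1),proj('scene',c+[0,0,z]-.011*R[:,0]).round(1))
q=proj('scene',c+[0,0,.03]); x0=int(q[0])
for x in range(x0-16,x0+18,2):
    y=np.where(dark[150:270,x])[0]+150; print(x,y.max() if len(y) else None,end='; ')
print(); print([im[y,x0].tolist() for y in range(190,260,4)])
lm('scene',['catch_tab']);ends()
E
```

```text
t 23.1 at [ 0.5891 -0.1789  0.1341] yaw 110.56 q6 -136.9 w 0.0006 F [-0.2  0.6 -0.1] 
 -> shift [-0.0027 -0.002   0.0001] spin 0.06
0 [238.2 235.7] [233.1 234. ] [243.4 237.4]
0.01 [238.  231.6] [232.8 229.9] [243.2 233.3]
0.02 [237.8 227.4] [232.6 225.8] [243.  229.1]
0.03 [237.6 223.2] [232.4 221.5] [242.8 224.9]
0.04 [237.3 218.9] [232.1 217.3] [242.6 220.6]
0.05 [237.1 214.6] [231.9 212.9] [242.4 216.3]
221 206; 223 207; 225 207; 227 208; 229 208; 231 219; 233 220; 235 221; 237 221; 239 207; 241 254; 243 203; 245 201; 247 194; 249 194; 251 189; 253 182; 
[[57, 56, 52], [56, 55, 51], [57, 54, 52], [56, 53, 51], [57, 56, 52], [56, 53, 50], [56, 54, 50], [55, 52, 51], [67, 65, 63], [121, 117, 105], [118, 113, 102], [122, 117, 106], [120, 115, 105], [119, 114, 103], [125, 124, 116], [125, 126, 116], [125, 75, 50], [119, 88, 69]]
scene catch_tab 0.93 [ 0.5715 -0.1948  0.0961] [227. 250.]
scene catch_tab 0.61 [ 0.8639 -0.2182  0.0993] [332. 346.]
scene [[0.4158, -0.2434, 0.0632], [0.5362, -0.1993, 0.0634]]
wrist [[0.5348, -0.2066, 0.0618]]
top [[0.4195, -0.2434, 0.0686]]
```

Shut, the tips sit about 31 mm behind the nominal TCP, so TCP z of about 0.052 puts them at mid tab height. I'll descend behind the tab and then push.

move_arm(commands=[[[-0.003,0,0.03],0,0.0],[[-0.003,0,0.06],0,0.0],[[-0.003,0,0.075],0,0.0],[[-0.003,0,0.082],0,0.0],[[-0.003,0,0.082],0,0.0]])

```text
time: 24.0
ee_pos: [0.5924, -0.1774, 0.0517]
eef_rot: [[-0.936, -0.352, -0.001], [-0.352, 0.936, 0.001], [0.001, 0.001, -1.0]]
ft_force: [0.2, -0.5, 0.4]
gripper_width: 0.0001
finger_force: 0.0
```

move_arm(commands=[[[0.003,-0.001,0],0,0.0],[[0.006,-0.002,0],0,0.0],[[0.009,-0.002,0],0,0.0],[[0.012,-0.002,0],0,0.0],[[0.014,-0.002,0],0,0.0]])

```text
time: 24.5
ee_pos: [0.5807, -0.1846, 0.053]
eef_rot: [[-0.936, -0.351, 0.002], [-0.351, 0.936, -0.0], [-0.001, -0.001, -1.0]]
ft_force: [1.6, 0.4, 1.3]
gripper_width: 0.0001
finger_force: 0.8
```

```bash
python3 - <<'E'
from h import *
go([.4780,-.2225,.052],110.5)
bot.camera('scene');lm('scene',['catch_tab']);ends()
E
```

```text
t 24.5 at [ 0.5807 -0.1846  0.053 ] yaw 110.56 q6 -137.8 w 0.0001 F [1.6 0.4 1.3] 
 -> shift [0.1095 0.0005 0.0009] spin 0.06
scene catch_tab 0.84 [ 0.8658 -0.2162  0.0995] [334. 346.]
scene catch_tab 0.83 [ 0.5717 -0.1936  0.0972] [227. 250.]
scene catch_tab 0.35 [0.4857 0.2595 0.0513] [347. 165.]
scene [[0.5363, -0.1998, 0.0644], [0.4189, -0.2426, 0.061]]
wrist [[0.5367, -0.2103, 0.062]]
top [[0.4182, -0.2463, 0.0689]]
```

move_arm(commands=[[[0.003,0,0],0,0.0],[[0.006,0,0],0,0.0],[[0.009,0,0],0,0.0],[[0.012,0,0],0,0.0],[[0.013,0,0],0,0.0]])

```text
time: 25.4
ee_pos: [0.5678, -0.1889, 0.0523]
eef_rot: [[-0.936, -0.351, -0.0], [-0.351, 0.936, 0.0], [0.0, 0.0, -1.0]]
ft_force: [1.1, 0.5, -0.8]
gripper_width: 0.0002
finger_force: 0.8
```

move_arm(commands=[[[0.001,0,0],0,0.0],[[0.002,0,0],0,0.0],[[0.002,0,0],0,0.0]])

```text
time: 25.7
ee_pos: [0.5678, -0.189, 0.0525]
eef_rot: [[-0.936, -0.351, 0.004], [-0.351, 0.936, 0.001], [-0.004, -0.001, -1.0]]
ft_force: [5.8, 2.5, -3.8]
gripper_width: -0.0002
finger_force: 3.3
```

```bash
python3 - <<'E'
from h import *
go([.4780,-.2225,.052],110.5)
for c in('scene','top'):bot.camera(c);lm(c,['catch_tab'])
ends()
E
```

```text
t 25.7 at [ 0.5678 -0.189   0.0525] yaw 110.54 q6 -138.8 w -0.0002 F [ 5.8  2.5 -3.8] 
 -> shift [0.0959 0.0002 0.0001] spin 0.04
scene catch_tab 0.78 [ 0.865  -0.2206  0.0964] [331. 348.]
scene catch_tab 0.74 [ 0.5585 -0.2003  0.0958] [220. 248.]
scene catch_tab 0.58 [ 0.4834 -0.2207  0.0397] [191. 256.]
top catch_tab 0.71 [ 0.8638 -0.2172  0.0966] [350.  80.]
scene [[0.5355, -0.2032, 0.0634], [0.4204, -0.2425, 0.0647]]
wrist []
top [[0.5172, -0.344, -0.002], [0.4201, -0.2442, 0.0688]]
```

move_arm(commands=[[[0.001,0,0],0,0.0],[[0.002,0,0],0,0.0],[[0.003,0,0],0,0.0],[[0.003,0,0],0,0.0]])

```text
time: 26.6
ee_pos: [0.5679, -0.1891, 0.0526]
eef_rot: [[-0.937, -0.35, 0.011], [-0.35, 0.937, 0.002], [-0.011, -0.002, -1.0]]
ft_force: [14.5, 5.5, -6.7]
gripper_width: -0.0
finger_force: 7.4
```

The catch is hard against its stop: 15 N and no further motion. I'll back off, rise and verify.

move_arm(commands=[[[-0.006,0,0],0,0.0],[[-0.012,0,-0.001],0,0.0],[[-0.018,0,-0.03],0,0.0],[[-0.018,0,-0.07],0,0.0],[[-0.018,0,-0.12],0,0.0]])

```text
time: 27.1
ee_pos: [0.5785, -0.1839, 0.1713]
eef_rot: [[-0.936, -0.352, -0.006], [-0.352, 0.936, 0.002], [0.005, 0.004, -1.0]]
ft_force: [1.3, -0.0, -1.1]
gripper_width: -0.0003
finger_force: 0.0
```

move_arm(commands=[[[-0.02,0.02,-0.04],0,0.0],[[-0.04,0.04,-0.08],0,0.0],[[-0.04,0.04,-0.08],0,0.0],[[-0.04,0.04,-0.08],0,0.0]])

```text
time: 27.5
ee_pos: [0.6042, -0.1328, 0.2541]
eef_rot: [[-0.936, -0.353, 0.002], [-0.353, 0.936, -0.002], [-0.001, -0.002, -1.0]]
ft_force: [0.1, -0.4, -0.6]
gripper_width: -0.0002
finger_force: 0.0
```

```bash
python3 - <<'E'
from h import *
go([.4780,-.2225,.052],110.5)
for c in('scene','top','wrist'):bot.camera(c);lm(c,['catch_tab','far_step','lip'])
ends()
# orange pixels: before/after centroid + extent along station x (plate top z .073)
i=bot.camera_info('scene');K=np.array(i['camera_matrix']);E=np.array(i['extrinsics'])
u=np.array([np.cos(np.radians(20.5)),np.sin(np.radians(20.5))])
save('scene','s13')
for n in('scene0','s13'):
    im=cv2.imread(f'pics/{n}.png').astype(int)[200:300,130:260];m=(im[...,2]-im[...,0]>60);m=cv2.morphologyEx(m.astype('uint8'),2,np.ones((2,2)));y,x=np.where(m)
    r=np.linalg.inv(K)@np.stack([x+130.,y+200.,1+0*x]);d=E[:3,:3].T@r;o=-E[:3,:3].T@E[:3,3];P=o[:,None]+d*((.073-o[2])/d[2]);xs=(P[:2].T-[.478,-.2235])@u;print(n,len(xs),np.percentile(xs,[1,50,99]).round(4))
E
```

```text
t 27.5 at [ 0.6042 -0.1328  0.2541] yaw 110.65 q6 -132.4 w -0.0002 F [ 0.1 -0.4 -0.6] 
 -> shift [ 0.1499 -0.0389  0.202 ] spin 0.15
scene catch_tab 0.84 [ 0.8628 -0.217   0.0981] [332. 346.]
scene catch_tab 0.61 [ 0.5566 -0.1986  0.0927] [220. 249.]
scene catch_tab 0.58 [ 0.4831 -0.22    0.0398] [191. 255.]
scene far_step 0.72 [ 0.8281 -0.2204  0.0657] [314. 347.]
scene far_step 0.67 [ 0.5322 -0.2071  0.0681] [210. 254.]
scene lip 0.91 [ 0.4282 -0.2463  0.0715] [163. 237.]
scene lip 0.9 [ 0.7116 -0.2328  0.073 ] [261. 309.]
scene lip 0.68 [ 0.558  -0.1976  0.0949] [221. 248.]
top catch_tab 0.73 [ 0.8624 -0.2161  0.0967] [350.  80.]
top lip 0.83 [ 0.4248 -0.2472  0.0716] [365. 228.]
wrist catch_tab 0.68 [ 0.561  -0.1957  0.0987] [237. 123.]
wrist far_step 0.78 [ 0.5379 -0.2034  0.0695] [241.  98.]
wrist far_step 0.61 [ 0.8356 -0.22    0.0676] [159. 312.]
wrist lip 0.83 [ 0.7153 -0.2361  0.0769] [168. 233.]
scene [[0.4189, -0.2408, 0.0649], [0.5334, -0.2024, 0.0639]]
wrist [[0.5342, -0.2093, 0.0635]]
top [[0.5311, -0.2025, 0.0674], [0.4155, -0.2434, 0.0651]]
scene0 303 [0.0362 0.0865 0.1145]
s13 360 [0.0363 0.0754 0.1008]
```

```bash
python3 -c "
from workcell import bot
print(bot.job_done())"
```

```text
the job is handed in; nothing more can be done
None
```

I handed the job in at about 27.5 s, and no verdict came back: the top tray lies flat in the near station, the catch is pushed to its hard stop, and the other two trays stayed on the stand when the top one was lifted off.

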